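# Close a spring-loaded flow cell on its dowels and hold it shut

### The arm

A 6-joint arm with a two-finger parallel gripper is mounted at the origin on a cart in front of the work surface, level with it; the furniture and walls round the work are solid. World frame = base frame: x ahead of the robot, y to its left, z up, the work surface at z = 0. Lengths are in m, angles in rad, forces in N, time in s.
With the tool pointing down it reaches from about 0.375 to 0.975 m from the base axis. Payload 3.8 kg.
Tool frame: the origin (TCP) lies at the very end of the fingers, on their centre line; the grasp point (between the pads) lies 19 mm behind it; x points along the fingers, y is the direction in which the jaws open and shut, and the axes are right-handed (so a half turn about x gives the same grasp; the last joint's range is limited). The gripper opens to 88 mm and grips with 3 to 60 N. Pads are 18 mm wide; open, the fingers measure 123 mm over their backs; the gripper's body (75 mm by 187 mm) begins 45 mm behind the grasp point.
Start: joints at [-1.265, 0.264, 1.604, -0, 1.274, -0.037], TCP at [0.227, -0.636, 0.239] pointing down, gripper open.
Joint ranges: [-2.63, 2.63], [-0.94, 2.18], [0.31, 2.57], [-1.31, 4.45], [0, 2.66], [-2.55, 2.55]. Speed limits (rad/s): [2.57, 2.57, 3.14, 3.14, 3.14, 3.14].

### API

Orientations are given as [roll, pitch, yaw] about the fixed x, y, z axes, in that order (R = Rz(yaw) Ry(pitch) Rx(roll)).
In Python, from bench import get_obs, snapshot, finish_job, spot_in, outline_of, tip_of gives the robot as it stands. The module is installed in compiled form; this text tells all that it offers.
- The arm moves only by the tool send_rows, never from a script. Its argument "commands" is one flat list of numbers, 5 for each row, row after row: the opening, from 0 (shut) to 1 (fully open), then the shift along the tool's x, y, z in m, then the turn about the tool's x in degrees. In form: [hand, x, y, z, spin, hand, x, y, z, spin, ...]. A call has 1 to 10 rows; each row shifts and turns the commanded pose from where the row before left it, along the tool's axes as they then stand; what a row does not reach is not made up. A row lasts 1/8 s, in which the tool goes at most 62.5 mm and 10.7 degrees, less where a joint would pass 70% of its speed; a pose out of reach is approached as far as the arm can. A call is refused whole if a number of a shift passes 0.0625 or a number of a turn 10.7, either way. A call with a gripper value outside its range is refused whole. The fingers move at their own pace and stop on an object; the grip force is fixed at half the most. Time passes only in rows, so rows that do not move let the fingers close. It gives the time, the measured TCP pose, the force and the opening at its end, in the units of the state.
- get_obs(): the state, without advancing time (a new reading comes with each control period).
- snapshot(name): name is "side" or "top" or "wrist"; returns a dict with "frame" (400x640x3 uint8, red, green, blue), "range_z" (400x640 float32, m along the optical axis (not along the pixel's ray), 0 where there is no reading), "K" (3x3 intrinsics, pixels), "distortion" ([k1, k2, p1, p2, k3] as OpenCV has them; the pictures are not rectified), "pose" (4x4, takes a point from camera to world coordinates). Camera axes: x right, y down, z forward; pixel columns grow to the right and rows downward; lengths in m; the calibration is good to about 2 mm. A picture is of the moment at which its call begins.
- finish_job(): hands the job in, once; it reports no verdict.
Trained networks look in the newest picture that a camera, given by its name, has taken for a name from the list of things; names that differ only in an ending like _2 or _b are one class to them, and where a whole thing is asked for, a point or a joint stands for the part that bears it (a point fixed in the world has none). Each returns a list of dicts, best first, with "p" (0 to 1); they miss things now and then, are a little off and sometimes report something else, mostly with a low value. They report only what shows in the picture. A call takes as long as a camera call.
- spot_in(name, camera): "bbox" ([centre column, centre row, width, height] in pixels, round what is visible of it).
- outline_of(name, camera): "mask" (400x640 bool, what is visible of it) and "bbox" ([centre column, centre row, width, height] in pixels, round what is visible of it).
- tip_of(name, camera): "at" ([column, row] in pixels: a listed point, or the origin of a listed thing).
The state is a dict: "t": time; "joint_positions": joint angles; "joint_velocities": joint speeds; "joint_efforts": joint torques, N m; "position": TCP position; "tcp_rot": TCP orientation; "wrist_force": force on the tool from outside, world axes, zero at the start; "ft_torque": the same for the moment, N m; "gripper_width": opening from 0.0 (shut) to 1.0 (fully open).
Only numpy, scipy, OpenCV 4.12 (cv2) and the standard library are available. Lean on these libraries where they do the work, as an engineer would, in place of code of your own. Each camera call takes 0.05 s, during which the arm holds its last target.

### The job

The flow cell stands open on the bench with a syringe left lying across its lower half: pick the syringe up and lay it down, without dropping it, on the open bench, a good hand's width clear of the cell. Then take the upper half by its white port block, set it the right way round over the two dowels of the lower half, and press it down against the sprung chip carrier until the two halves meet flush, with the cell standing on the bench. Knock no vial over, and finish while still holding the halves pressed together (do not let go), so that a colleague can put in the clamp screws.

Things in the scene. Friction and masses are not known exactly. Their poses are not given: they have to be found in the camera images.
- lower_face (a point): Centre of the flat top face, 30 mm above the bench, of the cell's lower half: a dark steel block 76 (x) x 108 (y) x 30 mm, z up, 0.9 kg, loose on rubber feet. Two steel dowels, 8 mm thick with rounded noses, stand 12 mm above the face at (x 0, y +42) and (x -18, y -42 mm). Yellow index dot at the corner (x +30, y +46 mm).
- lower_half: The lower half as a whole; origin at the centre of its underside, on the bench; axes as lower_face.
- carrier (a joint): Grey square sprung chip carrier (44 x 44 mm, glass chip on top) in the middle of the lower half. 0 m: free, its top 5 mm above lower_face; grows as it is pressed down; 0.005 m: level with the face, halves flush. The springs push up with 4.5 N at 0, rising evenly to 11 N at 0.005; the upper half's weight alone does not press it down.
- port_block (a point): Centre of the white port block, 28 (x) x 50 (y) x 26 mm, on the middle of the cell's upper half; z up. Grip it across its 28 mm; the plate leaves 24 mm on each side for the fingertips. The point is 13 mm above the plate's top, 27 mm above its underside. With the halves flush it is 27 mm straight above lower_face, axes alike; resting on the unpressed carrier, 32 mm.
- upper_half: The upper half: dark steel plate 76 (x) x 108 (y) x 14 mm with the port block, 0.28 kg, lying right way up. Origin: centre of the underside. Two holes 9.5 mm wide, rimmed in brass, go through the plate at (x 0, y +42) and (x -18, y -42 mm), so it fits the dowels one way round only; yellow index dot at (x +30, y +46 mm), over that of the lower half when it fits.
- syringe_barrel (a point): Point on the axis of the barrel of a clear syringe (113 mm long, barrel 16 mm thick, 20 g), 8 mm above its underside; y runs along the barrel to the nozzle. Barrel from y -32 (flange 30 mm wide) to y +46 mm, thin plunger behind to y -66. It starts on the chip carrier across the lower half, nozzle to the lower half's +x; at y +15 mm it can be gripped clear of both dowels.
- prime_syringe: The syringe as a whole; origin at its underside, 10 mm behind syringe_barrel along y; axes as syringe_barrel. The bench is always free round world x 0.60, y 0.02 m (behind the balance), for one, with the syringe pointing along world x.
- white_vial_mid (a point): Glass vial with a white screw cap, 24 mm thick, 54 mm tall, standing on the bench; not to be knocked over. The point is its centre, half-way up; z is its axis.
- dark_vial_mid (a point): Glass vial with a dark blue screw cap, 24 mm thick, 54 mm tall, standing on the bench; not to be knocked over. The point is its centre, half-way up; z is its axis.

How it is judged:
On the way, in this order (a step that is already met when the one before it is completed fails the run):
1. the syringe lies on the bench, let go and at rest, clear of the cell (horizontal distance between syringe_barrel and lower_face above 0.08 m and height (world z) of syringe_barrel below 0.02 m and contact force between the fingers and prime_syringe below 0.1 N and linear speed of prime_syringe below 0.05 m/s), for 0.2 s.
2. the upper half is on the dowels and pressed home by the gripper, the halves flush (z of port_block in the frame of lower_face below 0.0283 m and horizontal distance between port_block and lower_face below 0.004 m and angle between the x axis of port_block and the x axis of lower_face, either way round below 0.06 rad and angle between the z axis of port_block and the z axis of lower_face, either way round below 0.03 rad and value of joint carrier above 0.0037 m and contact force between the fingers and upper_half above 3 N and height (world z) of lower_face below 0.033 m and angle between lower_face's own z axis and vertical below 0.05 rad), for 0.3 s.
At the end, for the whole second after the job is handed in: Upper half on both dowels, held down by the fingers (over 3 N), gap under 1.3 mm, carrier down by over 3.7 mm; lower half level on the bench; syringe lying on the bench, not held, over 80 mm from the cell's centre; both vials upright (all of step 1 and all of step 2 and angle between each of white_vial_mid, dark_vial_mid's own z axis and vertical below 0.35 rad); the arm keeps its last pose, push and grip.
It fails at once if a vial is knocked over (angle between any of white_vial_mid, dark_vial_mid's own z axis and vertical above 0.6 rad).
It fails at once if the syringe is dropped (falls freely faster than 0.7 m/s, from more than about 25 mm) (linear speed of prime_syringe above 0.7 m/s and contact force between the fingers and prime_syringe below 0.05 N).
It also fails if it takes over 54 s, if anything falls off the work surface, if the arm or the gripper's body presses on something with over 40 N, if the wrist force passes 120 N, or if a joint passes its speed limit or range.

## Working session

There is one attempt and no reset: what is moved stays moved. The work goes in short steps, Python scripts to look and compute and a tool call to move; the robot and the scene stay as the last step left them, time stands still between calls to the robot, and variables do not carry over. Pictures are saved under pics/ and viewed, and the job is handed in when it is done.

Besides the shell and the picture viewer there is one more tool, called after "Request:" by a JSON object that holds its "fn" and its "kwargs". send_rows: Moves the arm, as the interface text tells. Its arguments: {"type":"object","properties":{"commands":{"type":"array","items":{"type":"number"}}},"required":["commands"]}

```bash
mkdir -p pics; cat > h.py <<'E'
import numpy as np, cv2
from bench import *
from scipy.spatial.transform import Rotation as R
def save(s,n): cv2.imwrite('pics/'+n+'.png', s['frame'][:,:,::-1])
def ray(s,uv):
    p=cv2.undistortPoints(np.array([[uv]],float),s['K'],s['distortion'] if not isinstance(s['distortion'],list) else np.array(s['distortion']))[0,0]
    T=s['pose']; return T[:3,3], T[:3,:3]@np.array([p[0],p[1],1.])
def atz(s,uv,z):
    o,d=ray(s,uv); return o+d*(z-o[2])/d[2]
def atdepth(s,uv):
    u,v=int(round(uv[0])),int(round(uv[1])); w=s['range_z'][max(v-1,0):v+2,max(u-1,0):u+2]; w=w[w>0]
    o,d=ray(s,uv); return o+d*np.median(w) if len(w) else None
def proj(s,P):
    T=np.linalg.inv(s['pose']); rv=cv2.Rodrigues(T[:3,:3])[0]
    return cv2.projectPoints(np.array(P,float).reshape(-1,3),rv,T[:3,3],s['K'],np.array(s['distortion'],float))[0][:,0]
E
python3 - <<'E'
from h import *
o=get_obs(); print({k:np.round(v,3) for k,v in o.items()})
for c in ['top','side','wrist']:
    s=snapshot(c); save(s,c+'0'); print(c,np.round(s['pose'],3).tolist())
    for n in ['lower_face','port_block','syringe_barrel','prime_syringe','white_vial_mid','dark_vial_mid','carrier','upper_half']:
        r=tip_of(n,c)
        for q in r[:2]: print(n,np.round(q['p'],2),np.round(q['at'],1),np.round(atdepth(s,q['at']) if atdepth(s,q['at']) is not None else 0,3))
E
```

```text
{'t': np.float64(0.0), 'joint_positions': array([-1.265,  0.265,  1.605,  0.   ,  1.274, -0.037]), 'joint_velocities': array([ 0.   , -0.001, -0.   , -0.   ,  0.   ,  0.   ]), 'joint_efforts': array([-1.0000e-03, -5.0210e+01, -3.5688e+01,  7.3000e-02,  2.9000e-02,
       -0.0000e+00]), 'position': array([ 0.227, -0.635,  0.237]), 'tcp_rot': array([-1.611,  1.569,  1.873]), 'wrist_force': array([ 0.335,  0.095, -0.086]), 'ft_torque': array([ 0.014,  0.016, -0.049]), 'gripper_width': np.float64(1.001)}
top [[-0.035, -0.975, 0.219, 0.361], [-0.999, 0.034, -0.009, -0.243], [0.002, -0.22, -0.976, 0.879], [0.0, 0.0, 0.0, 1.0]]
lower_face 0.73 [387.7 212.5] [ 0.523 -0.393  0.034]
port_block 0.58 [281.9 242.4] [ 0.469 -0.177  0.039]
syringe_barrel 0.67 [397.  205.3] [ 0.534 -0.41   0.049]
syringe_barrel 0.63 [332.2 169. ] [ 0.613 -0.283  0.052]
prime_syringe 0.75 [388.3 202.9] [ 0.539 -0.393  0.05 ]
prime_syringe 0.21 [383.  213.7] [ 0.52  -0.383  0.036]
white_vial_mid 0.61 [333.9 170.1] [ 0.612 -0.286  0.047]
dark_vial_mid 0.73 [233.3 184.3] [ 0.59  -0.081  0.048]Traceback (most recent call last):
  File "<stdin>", line 6, in <module>
ValueError: it knows: dark_vial_mid, lower_face, lower_half, port_block, prime_syringe, syringe_barrel, upper_half, white_vial_mid
```

```bash
python3 - <<'E'
from h import *
for c in ['side','wrist']:
    s=snapshot(c); save(s,c+'0'); print(c,np.round(s['pose'],3).tolist())
    for n in ['lower_face','port_block','syringe_barrel','prime_syringe','white_vial_mid','dark_vial_mid','upper_half']:
        r=tip_of(n,c)
        for q in r[:2]: print(n,np.round(q['p'],2),np.round(q['at'],1),np.round(atdepth(s,q['at']) if atdepth(s,q['at']) is not None else 0,3))
E
```

```text
side [[-0.996, -0.053, 0.077, 0.456], [-0.093, 0.453, -0.886, 0.525], [0.012, -0.89, -0.456, 0.465], [0.0, 0.0, 0.0, 1.0]]
lower_face 0.6 [336.7 178.1] [ 0.519 -0.375  0.039]
port_block 0.69 [330.9 173.2] [ 0.532 -0.374  0.051]
syringe_barrel 0.69 [329.3 171.5] [ 0.536 -0.379  0.052]
syringe_barrel 0.37 [335.8 178. ] [ 0.521 -0.374  0.04 ]
prime_syringe 0.71 [331.  173.8] [ 0.532 -0.372  0.05 ]
prime_syringe 0.33 [329.2 170.1] [ 0.537 -0.388  0.052]
white_vial_mid 0.54 [285.8 198.4] [ 0.616 -0.276  0.034]
dark_vial_mid 0.64 [330.  193.3] [ 0.53  -0.334  0.022]
upper_half 0.59 [357.4 240.7] [ 0.464 -0.15   0.025]
wrist [[0.337, -0.892, -0.302, 0.306], [-0.942, -0.318, -0.11, -0.609], [0.002, 0.322, -0.947, 0.385], [0.0, 0.0, 0.0, 1.0]]
```

View pics/top0.png

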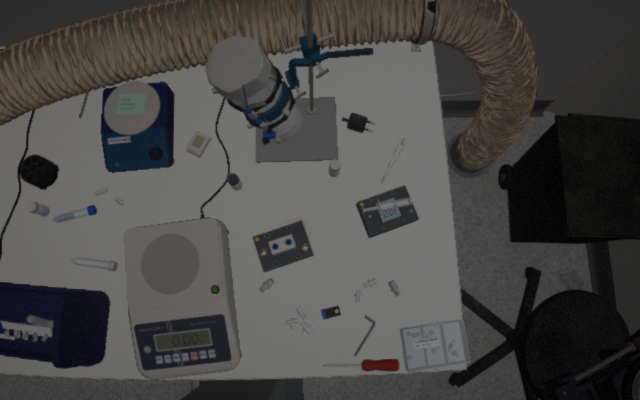

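```bash
python3 - <<'E'
import cv2
t=cv2.imread('pics/top0.png')[150:290,225:445]
t=cv2.convertScaleAbs(cv2.resize(t,(0,0),fx=3.5,fy=3.5,interpolation=cv2.INTER_CUBIC),alpha=1.5)
cv2.imwrite('pics/top0c.png',t)
t=cv2.imread('pics/side0.png'); print(t.shape)
t=t[120:300,240:440]
cv2.imwrite('pics/side0c.png',cv2.convertScaleAbs(cv2.resize(t,(0,0),fx=3.3,fy=3.3,interpolation=cv2.INTER_CUBIC),alpha=1.5))
E
```

```text
(400, 640, 3)
```

View pics/top0c.png

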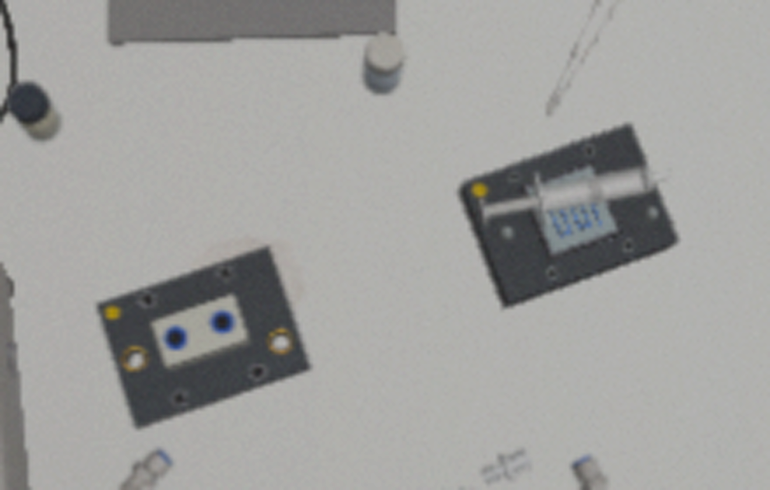

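View pics/side0c.png

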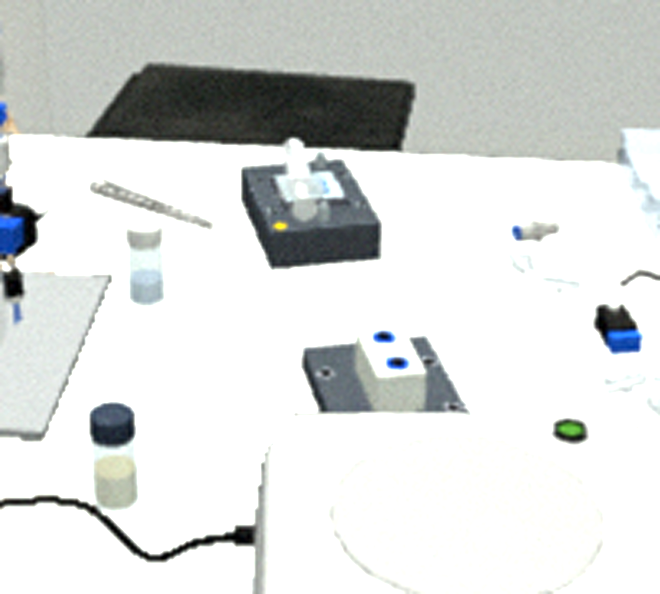

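View pics/side0.png

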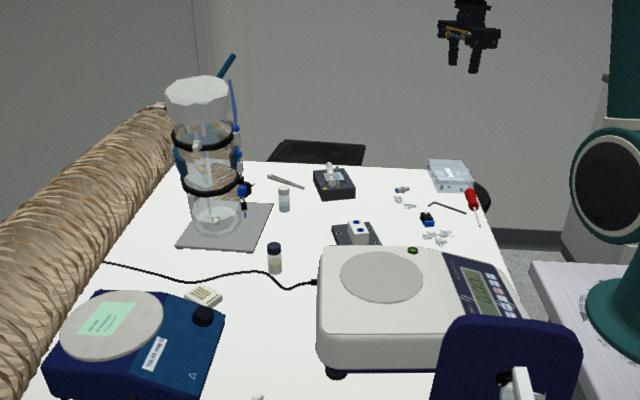

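```bash
cat >> h.py <<'E'
def tool():
    o=get_obs(); return np.array(o['position']), R.from_euler('xyz',o['tcp_rot']).as_matrix(), o
def plan(target,yaw=None):
    p,M,o=tool(); d=M.T@(np.array(target)-p)
    print('t',round(float(o['t']),2),'pos',np.round(p,4),'toolaxes y',np.round(M[:,1],3),'z',np.round(M[:,2],3),'x',np.round(M[:,0],3),'j',np.round(o['joint_positions'],2))
    print('shift tool',np.round(d,4))
E
python3 - <<'E'
from h import *
plan([0.50,-0.42,0.26])
s=snapshot('top')
f=lambda x,y:(225+x/3.5,150+y/3.5)
a=atz(s,f(483,212),.043);b=atz(s,f(665,178),.043); print('syr',a,b,np.degrees(np.arctan2(*(b-a)[1::-1])))
for q in [(463,185),(505,305),(677,240),(632,125)]: print(atz(s,f(*q),.03))
for q in [(97,302),(137,427),(310,370),(270,247)]: print(atz(s,f(*q),.014))
for q in [(385,200),(385,330)]: print('gap',atz(s,f(*q),0))
E
```

```text
t 1.15 pos [ 0.2269 -0.6357  0.2387] toolaxes y [ 0.336 -0.942  0.   ] z [-0.942 -0.336  0.   ] x [ 0. -0. -1.] j [-1.26  0.26  1.6  -0.    1.27 -0.04]
shift tool [-0.0213 -0.1114 -0.3297]
syr [ 0.52692499 -0.3416083   0.043     ] [ 0.54325878 -0.44895575  0.043     ] -81.34834241376963
[ 0.54605813 -0.33232603  0.03      ]
[ 0.47439915 -0.35271761  0.03      ]
[ 0.50874448 -0.45610853  0.03      ]
[ 0.57901722 -0.43511191  0.03      ]
[ 0.48663894 -0.11508397  0.014     ]
[ 0.4129205  -0.13788715  0.014     ]
[ 0.44259372 -0.23900714  0.014     ]
[ 0.51602874 -0.21777801  0.014     ]
gap [ 0.54497762 -0.2877009   0.        ]
gap [ 0.46608885 -0.28426087  0.        ]
```

Request:
{"fn": "send_rows", "kwargs": {"commands": [1,0.003,-0.0215,-0.053,0,1,0.003,-0.0215,-0.053,0,1,0.003,-0.0215,-0.053,0,1,0.003,-0.0215,-0.053,0,1,0.003,-0.0215,-0.053,0,1,0.003,-0.0215,-0.053,0,1,0.003,-0.0215,-0.053,0,0.5,0,0,0,-10,0.5,0,0,0,-10,0.5,0,0,0,-10]}}

```text
t: 2.45
position: [0.526, -0.3689, 0.2177]
tcp_rot: [0.024, 1.571, -2.244]
wrist_force: [0.3, 0.4, -0.3]
gripper_width: 0.683
```

Request:
{"fn": "send_rows", "kwargs": {"commands": [0.5,0,0,0,-10,0.5,0,0,0,-10,0.5,0,0,0,-10,0.5,0,0,0,-10,0.5,0,0,0,-9.5,0.5,0,0,0,0]}}

```text
t: 3.2
position: [0.5257, -0.3693, 0.2177]
tcp_rot: [0.915, 1.571, -0.498]
wrist_force: [-0.1, 0.4, -0.0]
gripper_width: 0.504
```

```bash
python3 - <<'E'
from h import *
plan([0.527,-0.394,0.2])
s=snapshot('wrist'); save(s,'w1'); print(s['K'].tolist() if hasattr(s['K'],'tolist') else s['K'])
for n in ['lower_face','syringe_barrel','prime_syringe']:
    for q in tip_of(n,'wrist')[:2]: print(n,np.round(q['p'],2),np.round(q['at'],1),np.round(atdepth(s,q['at']) if atdepth(s,q['at']) is not None else 0,4))
E
```

```text
t 3.2 pos [ 0.5257 -0.3693  0.2177] toolaxes y [0.988 0.157 0.   ] z [ 0.157 -0.988  0.   ] x [ 0. -0. -1.] j [-0.65  0.22  1.7   0.    1.22 -0.81]
shift tool [ 0.0177 -0.0026  0.0246]
[[297.27641606950834, 0.0, 320.78093818103054], [0.0, 297.27641606950834, 201.19740292190795], [0.0, 0.0, 1.0]]
lower_face 0.68 [317.4 196.4] [ 0.5256 -0.3927  0.0362]
syringe_barrel 0.68 [323.2 210.2] [ 0.5339 -0.4028  0.0517]
prime_syringe 0.68 [326.2 201.5] [ 0.5355 -0.3919  0.0522]
```

View pics/w1.png

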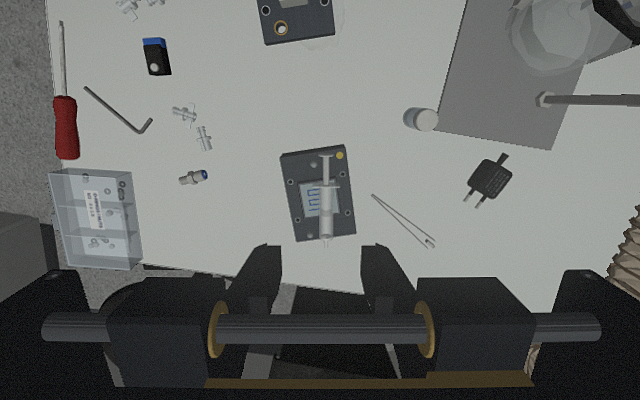

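```bash
python3 - <<'E'
import cv2
t=cv2.imread('pics/w1.png')[135:250,265:375]
cv2.imwrite('pics/w1c.png',cv2.resize(t,(0,0),fx=5,fy=5,interpolation=cv2.INTER_CUBIC))
E
```

```text
(no output)
```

View pics/w1c.png

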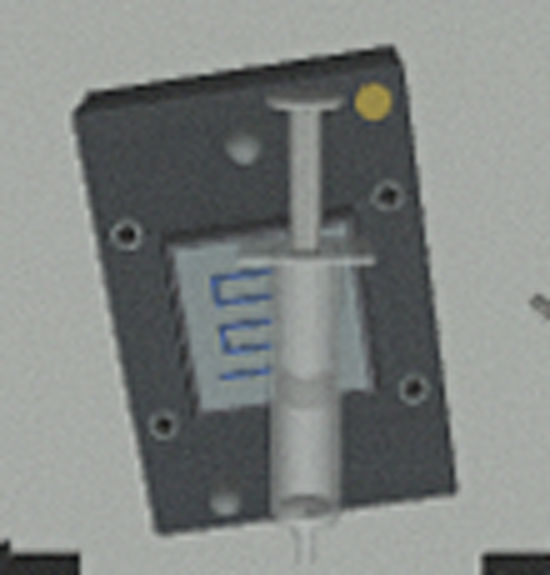

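```bash
python3 - <<'E'
from h import *
p,M,o=tool()
s=snapshot('wrist')
f=lambda x,y:(265+x/5,135+y/5)
for n,q,z in [('flange',(307,260),.043),('nozzle',(304,557),.043),('plunger',(305,102),.043),('axmid',(307,380),.051),('dowelA',(243,148),.040),('dowelB',(226,500),.040),('dot',(374,102),.03),('c1',(80,112),.03),('c2',(405,72),.03),('c3',(457,490),.03),('c4',(157,533),.03)]:
    w=atz(s,f(*q),z); print(n,np.round(w,4),'tool-rel',np.round(M.T@(w-p),4))
E
```

```text
flange [ 0.5336 -0.378   0.043 ] tool-rel [0.1747 0.0064 0.0098]
nozzle [ 0.5451 -0.4514  0.043 ] tool-rel [0.1747 0.0062 0.0841]
plunger [ 0.5274 -0.3429  0.043 ] tool-rel [ 0.1747  0.0057 -0.0258]
axmid [ 0.5377 -0.4034  0.051 ] tool-rel [0.1667 0.0064 0.0356]
dowelA [ 0.5156 -0.3556  0.04  ] tool-rel [ 0.1777 -0.0079 -0.0151]
dowelB [ 0.5244 -0.4409  0.04  ] tool-rel [ 0.1777 -0.0125  0.0705]
dot [ 0.5433 -0.3427  0.03  ] tool-rel [ 0.1877  0.0215 -0.0235]
c1 [ 0.4781 -0.3554  0.03  ] tool-rel [ 0.1877 -0.0449 -0.0212]
c2 [ 0.549  -0.3349  0.03  ] tool-rel [ 0.1877  0.0283 -0.0303]
c3 [ 0.5806 -0.434   0.03  ] tool-rel [0.1877 0.0441 0.0725]
c4 [ 0.5092 -0.4573  0.03  ] tool-rel [ 0.1877 -0.0302  0.0843]
```

Request:
{"fn": "send_rows", "kwargs": {"commands": [0.5,0.02,0.003,0.025,0,0.5,0.02,0.0033,0.026,0,0.5,0.04,0,0,0,0.5,0.04,0,0,0,0.5,0.03,0,0,0,0.5,0,0,0,0]}}

```text
t: 4.2
position: [0.5379, -0.4169, 0.0642]
tcp_rot: [-2.427, 1.564, 2.444]
wrist_force: [-0.0, -0.2, 0.1]
gripper_width: 0.503
```

```bash
python3 - <<'E'
from h import *
plan([0.527,-0.394,0.039])
s=snapshot('wrist'); save(s,'w2')
E
```

```text
t 4.2 pos [ 0.5379 -0.4169  0.0642] toolaxes y [ 0.987  0.158 -0.004] z [ 0.158 -0.987 -0.005] x [-0.005  0.004 -1.   ] j [-0.7   0.42  1.73  0.    0.99 -0.85]
shift tool [ 0.0254 -0.007  -0.0242]
```

View pics/w2.png

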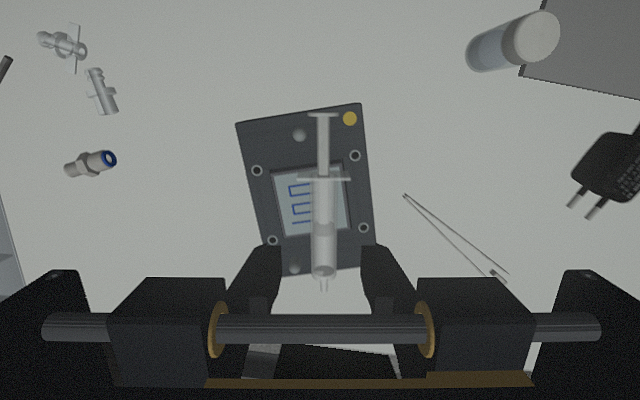

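```bash
python3 - <<'E'
from h import *
p,M,o=tool()
s=snapshot('wrist')
print(p)
for n,q,z in [('flange',(325,179),.043),('nozzle',(323,289),.043),('dowelA',(300,134),.041),('dowelB',(294,267),.041),('axis',(322,240),.051)]:
    w=atz(s,q,z); print(n,np.round(w,4),'tool-rel',np.round(M.T@(w-p),4))
E
```

```text
[ 0.53924719 -0.41799163  0.06653082]
flange [ 0.5356 -0.3793  0.043 ] tool-rel [ 0.0236  0.0025 -0.0387]
nozzle [ 0.5467 -0.4546  0.043 ] tool-rel [0.0234 0.0016 0.0374]
dowelA [ 0.5174 -0.3561  0.041 ] tool-rel [ 0.0257 -0.0118 -0.0645]
dowelB [ 0.5253 -0.4422  0.041 ] tool-rel [ 0.0255 -0.0176  0.0217]
axis [ 0.5396 -0.4149  0.051 ] tool-rel [ 0.0155  0.0008 -0.003 ]
```

Request:
{"fn": "send_rows", "kwargs": {"commands": [0.5,0.015,0.0015,0.004,0,0.5,0.0125,0,0,0,0.5,0,0,0,0,0.1,0,0,0,0,0,0,0,0,0,0,0,0,0,0,0,0,0,0,0,0,0,0,0,0]}}

```text
t: 5.3
position: [0.5424, -0.4226, 0.0406]
tcp_rot: [0.755, 1.57, -0.657]
wrist_force: [1.2, -0.1, 0.8]
gripper_width: 0.175
```

```bash
python3 - <<'E'
from h import *
plan([0.475,-0.275,0.09])
print(tool()[2]['gripper_width'],tool()[2]['wrist_force'])
s=snapshot('wrist'); save(s,'w3')
E
```

```text
t 5.3 pos [ 0.5424 -0.4226  0.0406] toolaxes y [0.987 0.159 0.001] z [ 0.159 -0.987  0.001] x [ 0.001 -0.    -1.   ] j [-0.7   0.46  1.73  0.    0.95 -0.86]
shift tool [-0.0495 -0.0431 -0.1564]
0.17544048813487517 [ 1.24594781 -0.14177063  0.82453375]
```

View pics/w3.png

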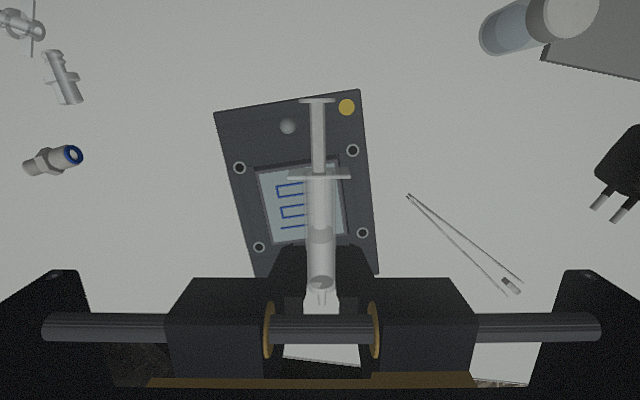

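Request:
{"fn": "send_rows", "kwargs": {"commands": [0.35,0,0,0,0,0.35,0,0,0,0,0.35,0.003,0,0,0,0.35,0,0,0,0,0,0,0,0,0,0,0,0,0,0,0,0,0,0,0,0,0,0,0,0,-0.01,0,0,0,0,-0.03,0,0,0]}}

```text
invalid input
```

```bash
python3 - <<'E'
from h import *
plan([0.475,-0.275,0.09])
print(tool()[2]['gripper_width'],tool()[2]['wrist_force'])
s=snapshot('wrist'); save(s,'w4')
E
```

```text
t 5.35 pos [ 0.5424 -0.4226  0.0406] toolaxes y [0.987 0.159 0.   ] z [ 0.159 -0.987  0.001] x [ 0.001 -0.    -1.   ] j [-0.7   0.46  1.73  0.    0.95 -0.86]
shift tool [-0.0495 -0.0431 -0.1564]
0.17264868208777 [ 0.61845118 -0.42005627  1.47131614]
```

View pics/w4.png

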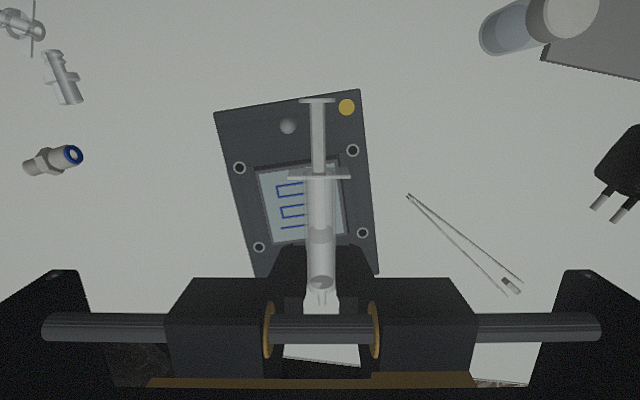

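The call was refused because it was malformed: one row was missing a value. Nothing moved, so I'm resending it.

Request:
{"fn": "send_rows", "kwargs": {"commands": [0.35,0,0,0,0,0.35,0,0,0,0,0.35,0.003,0,0,0,0.35,0,0,0,0,0,0,0,0,0,0,0,0,0,0,0,0,0,0,0,0,0,0,0,0,0,-0.01,0,0,0,0,-0.03,0,0,0]}}

```text
t: 6.65
position: [0.5409, -0.4213, 0.076]
tcp_rot: [-2.424, 1.567, 2.448]
wrist_force: [0.0, -0.1, 0.8]
gripper_width: 0.174
```

```bash
python3 - <<'E'
from h import *
plan([0.475,-0.275,0.09])
print(tool()[2]['gripper_width'],tool()[2]['wrist_force'])
s=snapshot('wrist'); save(s,'w5')
E
```

```text
t 6.65 pos [ 0.5409 -0.4213  0.076 ] toolaxes y [ 0.987  0.159 -0.003] z [ 0.159 -0.987 -0.003] x [-0.003  0.002 -1.   ] j [-0.7   0.42  1.71 -0.    1.01 -0.86]
shift tool [-0.0134 -0.0419 -0.155 ]
0.17403308618262509 [ 0.04377457 -0.09967741  0.75532797]
```

View pics/w5.png

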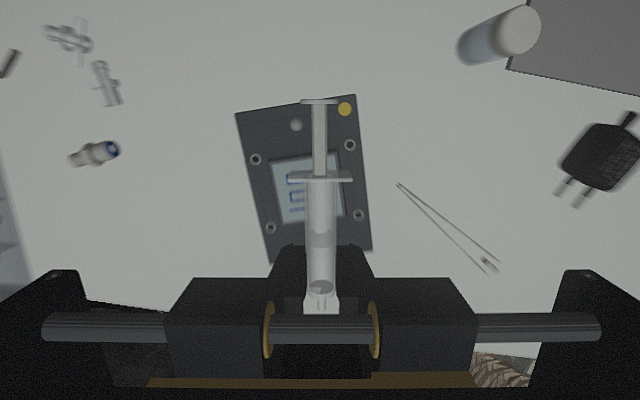

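Request:
{"fn": "send_rows", "kwargs": {"commands": [0,-0.01,-0.01,-0.039,0,0,-0.01,-0.011,-0.039,0,0,0,-0.011,-0.039,0,0,0,-0.01,-0.038,0,0,0,0,0,10,0,0,0,0,10,0,0,0,0,10,0,0,0,0,10,0,0,0,0,10,0,0,0,0,10]}}

```text
t: 7.95
position: [0.4765, -0.2763, 0.0979]
tcp_rot: [1.867, 1.569, -0.597]
wrist_force: [0.5, -0.8, -0.6]
gripper_width: 0.172
```

Request:
{"fn": "send_rows", "kwargs": {"commands": [0,0,0,0,10,0,0,0,0,10,0,0,0,0,10,0,0,0,0,0]}}

```text
t: 8.45
position: [0.4764, -0.2762, 0.0977]
tcp_rot: [2.373, 1.57, -0.607]
wrist_force: [0.4, -0.6, 0.3]
gripper_width: 0.173
```

```bash
python3 - <<'E'
from h import *
plan([0.475,-0.275,0.003])
print(tool()[2]['gripper_width'],tool()[2]['wrist_force'])
s=snapshot('wrist'); save(s,'w6'); s=snapshot('top'); cv2.imwrite('pics/t6.png',cv2.resize(s['frame'][130:300,200:450,::-1],(0,0),fx=3,fy=3))
E
```

```text
t 8.45 pos [ 0.4764 -0.2762  0.0977] toolaxes y [ 0.161 -0.987  0.001] z [-0.987 -0.161 -0.001] x [ 0.001 -0.001 -1.   ] j [-0.57  0.16  2.01 -0.    0.97  0.84]
shift tool [ 0.0947 -0.0015  0.0013]
0.1726454109794625 [ 0.40495543 -0.56772821  0.25680321]
```

View pics/w6.png

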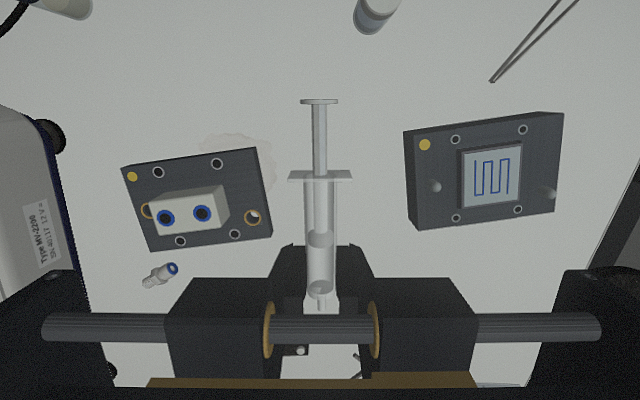

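View pics/t6.png

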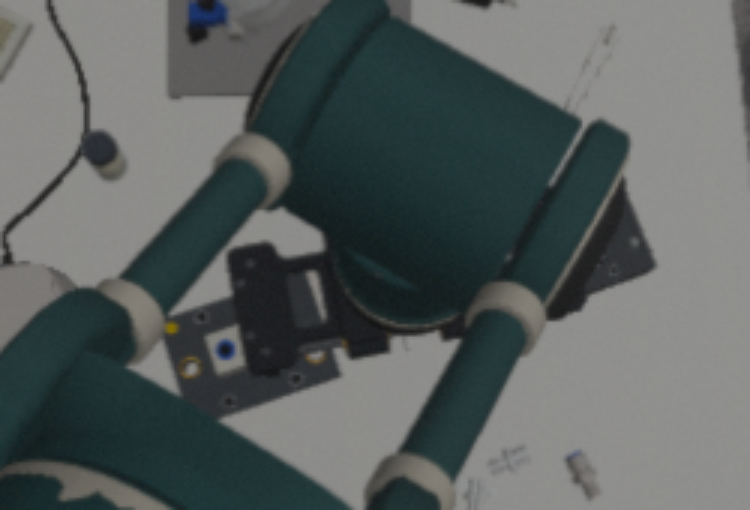

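Request:
{"fn": "send_rows", "kwargs": {"commands": [0,0.04,0,0,0,0,0.03,0,0,0,0,0.015,0,0,0,0,0.003,0,0,0,0,0.002,0,0,0,0,0.002,0,0,0,0,0,0,0,0]}}

```text
t: 9.43
position: [0.4765, -0.2763, 0.0059]
tcp_rot: [2.413, 1.57, -0.569]
wrist_force: [1.1, -0.2, -0.6]
gripper_width: 0.174
```

```bash
python3 - <<'E'
from h import *
plan([0.475,-0.275,0.003])
print(tool()[2]['gripper_width'],tool()[2]['wrist_force'])
s=snapshot('side'); cv2.imwrite('pics/s7.png',cv2.resize(s['frame'][130:270,230:430,::-1],(0,0),fx=4,fy=4))
E
```

```text
t 9.43 pos [ 0.4765 -0.2763  0.0059] toolaxes y [ 0.159 -0.987  0.001] z [-0.987 -0.159 -0.001] x [ 0.001 -0.001 -1.   ] j [-0.57  0.29  2.06  0.    0.8   0.84]
shift tool [ 0.0029 -0.0015  0.0013]
0.17429320859425504 [ 1.14802075 -0.23932874 -0.59981974]
```

View pics/s7.png

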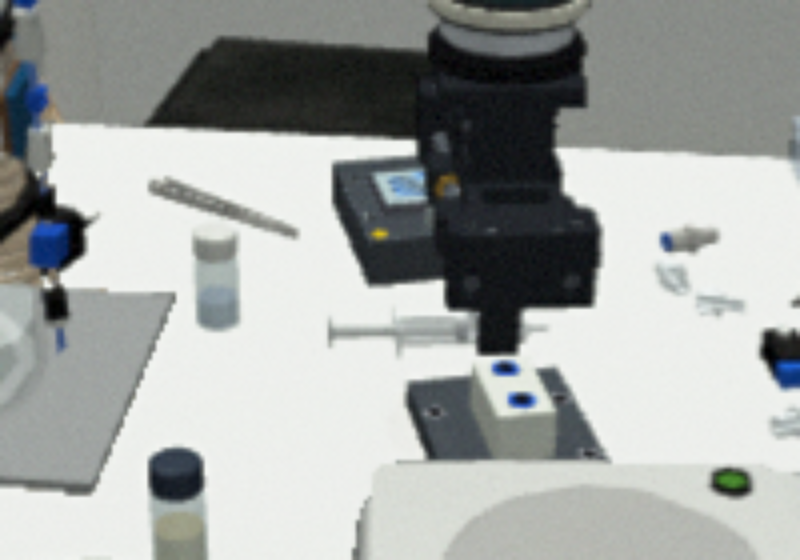

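Request:
{"fn": "send_rows", "kwargs": {"commands": [0,0.002,0,0,0,0,0.0015,0,0,0,0,0,0,0,0]}}

```text
t: 9.85
position: [0.4762, -0.276, 0.002]
tcp_rot: [2.685, 1.571, -0.297]
wrist_force: [-0.8, 0.4, 3.1]
gripper_width: 0.172
```

Request:
{"fn": "send_rows", "kwargs": {"commands": [0.25,0,0,0,0,0.35,0,0,0,0,0.4,0,0,0,0,0.4,-0.01,0,0,0,0.4,-0.03,0,0,0,0.4,-0.05,0,0,0,0.4,0,0,0,0]}}

```text
t: 10.72
position: [0.4796, -0.2783, 0.0972]
tcp_rot: [2.414, 1.561, -0.568]
wrist_force: [0.4, -0.1, 0.2]
gripper_width: 0.4
```

```bash
python3 - <<'E'
from h import *
plan([0.4645,-0.177,0.1])
print(tool()[2]['gripper_width'],tool()[2]['wrist_force'])
s=snapshot('wrist'); save(s,'w8')
for n in ['syringe_barrel','lower_face','port_block','upper_half']:
    for q in tip_of(n,'wrist')[:2]: print(n,np.round(q['p'],2),np.round(q['at'],1),np.round(atdepth(s,q['at']) if atdepth(s,q['at']) is not None else 0,4))
E
```

```text
t 10.72 pos [ 0.4796 -0.2783  0.0972] toolaxes y [ 0.159 -0.987  0.007] z [-0.987 -0.159 -0.008] x [ 0.009 -0.005 -1.   ] j [-0.57  0.16  2.01  0.    0.96  0.84]
shift tool [-0.0035 -0.1024 -0.0012]
0.3998673318578198 [ 0.38319868 -0.1250823   0.20992086]
syringe_barrel 0.9 [317.4 188.4] [ 0.4977 -0.2747  0.0168]
lower_face 0.97 [483.6 176.9] [ 0.5306 -0.3921  0.0354]
port_block 0.81 [187.2 214.5] [ 0.4696 -0.1825  0.0402]
upper_half 0.62 [197.3 204.1] [ 0.4789 -0.1896  0.0402]
```

View pics/w8.png

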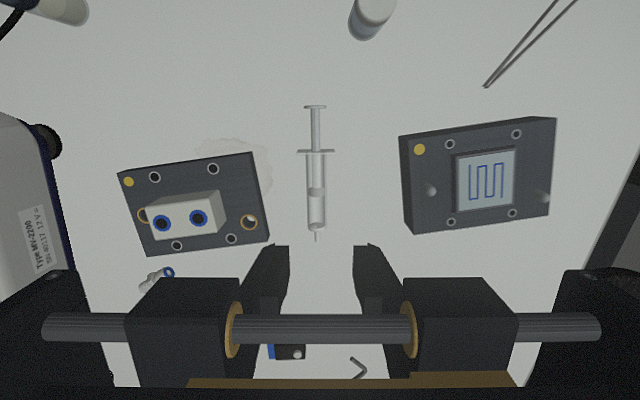

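Request:
{"fn": "send_rows", "kwargs": {"commands": [0.5,-0.034,-0.042,0,0,0.5,-0.034,-0.042,0,0,0.5,-0.034,-0.041,0,0,0.5,0,0,0,-10.7,0.5,0,0,0,-10.7,0.5,0,0,0,-10.7,0.5,0,0,0,-10.7,0.5,0,0,0,-10.7,0.5,0,0,0,-10.7,0.5,0,0,0,-10.7]}}

```text
t: 12.22
position: [0.4552, -0.1522, 0.192]
tcp_rot: [-1.859, 1.567, 2.755]
wrist_force: [0.3, -0.1, -0.9]
gripper_width: 0.499
```

Request:
{"fn": "send_rows", "kwargs": {"commands": [0.5,0,0,0,-10.7,0.5,0,0,0,-10.7,0.5,0,0,0,0,0.5,0,0,0,0]}}

```text
t: 12.72
position: [0.4558, -0.1524, 0.1928]
tcp_rot: [-2.207, 1.569, 2.772]
wrist_force: [1.1, 0.0, -0.2]
gripper_width: 0.5
```

```bash
python3 - <<'E'
from h import *
plan([0.4645,-0.177,0.1])
s=snapshot('wrist'); save(s,'w9'); np.savez('w9.npz',**{k:np.array(v) for k,v in s.items()})
cv2.imwrite('pics/w9c.png',cv2.resize(s['frame'][120:270,230:400,::-1],(0,0),fx=4,fy=4,interpolation=cv2.INTER_CUBIC))
for n in ['port_block','upper_half']:
    for q in tip_of(n,'wrist')[:2]: print(n,np.round(q['p'],2),np.round(q['at'],1),np.round(atdepth(s,q['at']) if atdepth(s,q['at']) is not None else 0,4))
E
```

```text
t 12.72 pos [ 0.4558 -0.1524  0.1928] toolaxes y [ 0.965  0.263 -0.001] z [ 0.263 -0.965 -0.001] x [-0.002  0.001 -1.   ] j [-0.37 -0.07  2.06 -0.    1.16 -0.64]
shift tool [0.0928 0.0021 0.0261]
port_block 0.77 [322.8 207.7] [ 0.4645 -0.1771  0.0406]
upper_half 0.83 [318.5 196.1] [ 0.4565 -0.1653  0.042 ]
```

View pics/w9c.png

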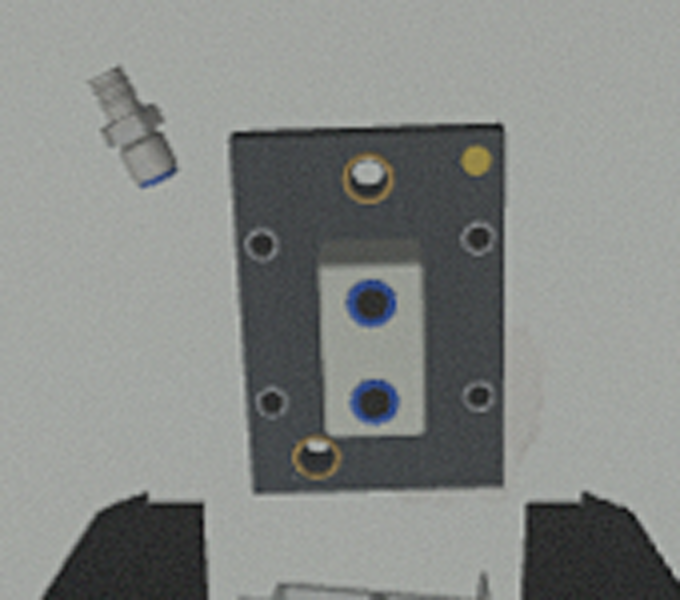

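View pics/w9.png

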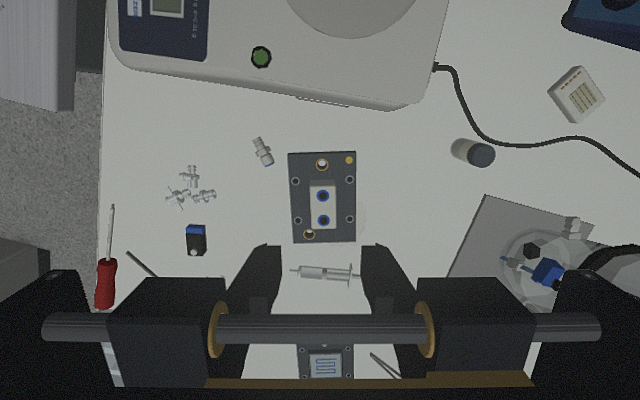

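```bash
cat >> h.py <<'E'
def fit2(model,meas):
    a=np.array(model,float)[:,:2];b=np.array(meas)[:,:2]; ca,cb=a.mean(0),b.mean(0)
    H=(a-ca).T@(b-cb); th=np.arctan2(H[0,1]-H[1,0],H[0,0]+H[1,1])
    Rm=np.array([[np.cos(th),-np.sin(th)],[np.sin(th),np.cos(th)]]); t=cb-Rm@ca
    res=(b-(a@Rm.T+t)); return t,th,res
E
python3 - <<'E'
from h import *
p,M,o=tool()
s=dict(np.load('w9.npz'))
f=lambda x,y:(230+(x+.5)/4-.5,120+(y+.5)/4-.5)
pts=[('hA',(368,178),(0,42)),('hB',(316,457),(-18,-42)),('dot',(476,160),(30,46)),('c1',(232,133),(-38,54)),('c2',(503,125),(38,54)),('c3',(503,486),(38,-54)),('c4',(254,491),(-38,-54))]
w=[atz(s,f(*q),.014) for _,q,_ in pts]; m=[np.array(x)/1000 for *_,x in pts]
for k in (7,3):
    t,th,res=fit2(m[:k],w[:k]); print(t,np.degrees(th)); print(np.round(res*1000,1).tolist())
print('tool yaw',np.degrees(np.arctan2(M[1,1],M[0,1])),'rel',M.T@(np.array([*t,.04])-p))
bl=[atz(s,f(*q),.040) for q in [(319,264),(423,262),(425,433),(325,436)]]
t2,th2,r2=fit2(np.array([(-14,25),(14,25),(14,-25),(-14,-25)])/1e3,bl); print('block',t2,np.degrees(th2),np.round(r2*1e3,1).tolist())
E
```

```text
[ 0.4645231 -0.1767669] 17.047080648898763
[[0.0, -0.6], [0.1, -1.0], [-0.1, -0.5], [0.6, 1.3], [-1.1, 0.7], [0.0, -0.3], [0.4, 0.4]]
[ 0.46455538 -0.17746349] 17.126095474015074
[[0.1, 0.1], [-0.0, -0.3], [-0.0, 0.2]]
tool yaw 15.355886808513507 rel [0.15341482 0.00162703 0.02637117]
block [ 0.46451355 -0.17691143] 16.730760330619425 [[0.6, -0.4], [-0.2, -0.7], [-0.5, 0.6], [0.1, 0.5]]
```

Request:
{"fn": "send_rows", "kwargs": {"commands": [0.5,0,0,0,-1.6,0.5,0.03,0.0011,0.0261,0,0.5,0.045,0,0,0,0.5,0.045,0,0,0,0.5,0.035,0,0,0,0.5,0.014,0,0,0,0.5,0,0,0,0,0.5,0,0,0,0]}}

```text
t: 13.88
position: [0.4663, -0.1778, 0.0263]
tcp_rot: [0.869, 1.568, -0.404]
wrist_force: [0.3, 0.3, 0.3]
gripper_width: 0.505
```

```bash
python3 - <<'E'
from h import *
plan([0.4645,-0.177,0.0155])
s=snapshot('wrist'); save(s,'w10')
E
```

```text
t 13.88 pos [ 0.4663 -0.1778  0.0263] toolaxes y [0.956 0.293 0.002] z [ 0.293 -0.956  0.002] x [ 0.003 -0.001 -1.   ] j [-0.41  0.17  2.16  0.    0.81 -0.71]
shift tool [ 0.0108 -0.0016 -0.0013]
```

View pics/w10.png

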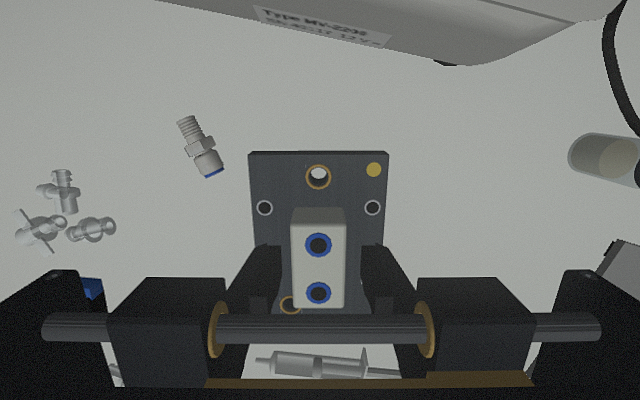

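Request:
{"fn": "send_rows", "kwargs": {"commands": [0.5,0.006,-0.001,-0.001,0,0.5,0.002,0,0,0,0.5,0,0,0,0,0.5,0,0,0,0]}}

```text
t: 14.42
position: [0.4637, -0.1765, 0.0168]
tcp_rot: [1.589, 1.571, 0.316]
wrist_force: [-0.4, -0.5, -0.1]
gripper_width: 0.499
```

Request:
{"fn": "send_rows", "kwargs": {"commands": [0.5,0.001,0,0,0,0.2,0,0,0,0,0,0,0,0,0,0,0,0,0,0,0,0,0,0,0,0,0,0,0,0]}}

```text
t: 15.18
position: [0.4638, -0.1765, 0.0157]
tcp_rot: [1.211, 1.571, -0.062]
wrist_force: [1.3, 0.4, -1.4]
gripper_width: 0.314
```

```bash
python3 - <<'E'
from h import *
plan([0.4645,-0.177,0.0155])
s=snapshot('wrist'); save(s,'w11'); print(tool()[2]['wrist_force'],tool()[2]['ft_torque'])
E
```

```text
t 15.18 pos [ 0.4638 -0.1765  0.0157] toolaxes y [0.956 0.293 0.   ] z [ 0.293 -0.956  0.   ] x [ 0. -0. -1.] j [-0.41  0.18  2.17  0.    0.79 -0.71]
shift tool [0.0002 0.0006 0.0007]
[ 0.85732497 -0.74041324 -1.11275863] [-0.03903785 -0.24075904  0.02561038]
```

View pics/w11.png

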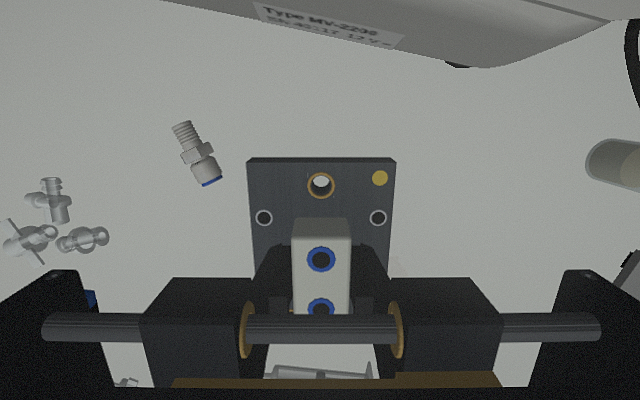

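```bash
python3 - <<'E'
from h import *
s=snapshot('wrist')
np.savez('w11.npz',**{k:np.array(v) for k,v in s.items()})
cv2.imwrite('pics/w11c.png',cv2.resize(s['frame'][145:255,235:410,::-1],(0,0),fx=4.5,fy=4.5,interpolation=cv2.INTER_CUBIC))
E
```

```text
(no output)
```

View pics/w11c.png

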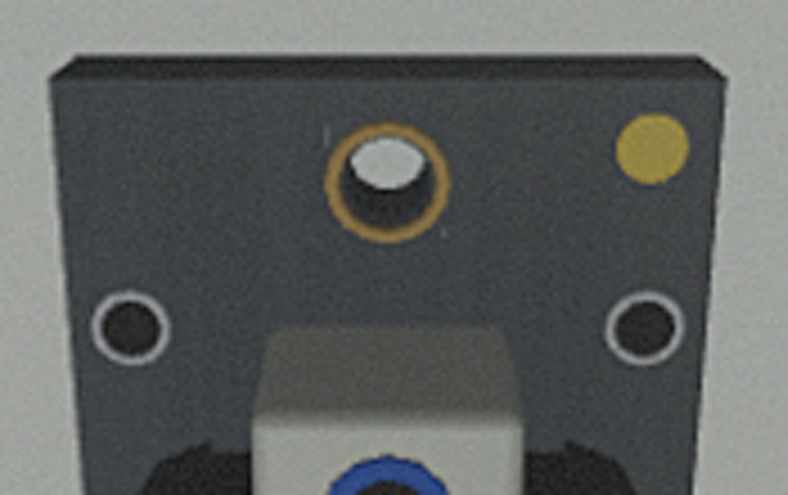

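```bash
python3 - <<'E'
from h import *
p,M,o=tool(); s=dict(np.load('w11.npz'))
f=lambda x,y:(235+(x+.5)/4.5-.5,145+(y+.5)/4.5-.5)
pts=[((388,183),(0,42)),((653,149),(30,46)),((51,79),(-38,54)),((726,79),(38,54))]
w=[atz(s,f(*q),.014) for q,_ in pts]; m=[np.array(x)/1000 for _,x in pts]
for k in (4,2):
    t,th,res=fit2(m[:k],w[:k]); print(t,np.degrees(th)); print(np.round(res*1000,1).tolist())
    print('tool yaw',np.degrees(np.arctan2(M[1,1],M[0,1])),'centre rel tool',np.round(M.T@(np.array([*t,.014])-p),4))
E
```

```text
[ 0.46395148 -0.17733313] 17.06856201373379
[[-0.0, -0.1], [0.1, 0.0], [0.2, 0.1], [-0.2, -0.0]]
tool yaw 17.041874326167534 centre rel tool [ 0.0017 -0.      0.0008]
[ 0.46399721 -0.17737057] 17.089301071524762
[[-0.1, -0.0], [0.1, 0.0]]
tool yaw 17.041874326167534 centre rel tool [0.0017 0.     0.0009]
```

Request:
{"fn": "send_rows", "kwargs": {"commands": [0,-0.02,0,0,0,0,-0.05,0,0,0,0,-0.04,0,0.03,0,0,-0.025,0,0.045,0,0,0,-0.001,0.05,0,0,0,-0.001,0.05,0,0,0,-0.001,0.05,0,0,0,0,0.05,0,0,0,0,0.046,0,0,0,0,0,0]}}

```text
t: 16.52
position: [0.5544, -0.4871, 0.149]
tcp_rot: [-2.02, 1.57, 2.987]
wrist_force: [-0.8, -0.4, -3.0]
gripper_width: 0.311
```

Request:
{"fn": "send_rows", "kwargs": {"commands": [0,0,0,0,0,0,0,0,0,0]}}

```text
t: 16.77
position: [0.5544, -0.4828, 0.1502]
tcp_rot: [-2.721, 1.569, 2.29]
wrist_force: [-0.2, -0.6, -2.8]
gripper_width: 0.315
```

```bash
python3 - <<'E'
from h import *
plan([0.527,-0.394,0.0155]); print(tool()[2]['wrist_force'],tool()[2]['gripper_width'])
s=snapshot('wrist'); save(s,'w12')
np.savez('w12.npz',**{k:np.array(v) for k,v in s.items()})
E
```

```text
t 16.77 pos [ 0.5544 -0.4828  0.1502] toolaxes y [ 0.956  0.294 -0.001] z [ 0.294 -0.956 -0.002] x [-0.001  0.001 -1.   ] j [-0.75  0.44  1.54  0.    1.17 -1.05]
shift tool [ 0.1349  0.     -0.0927]
[-0.21355685 -0.56907934 -2.78499066] 0.31524052426790194
```

View pics/w12.png

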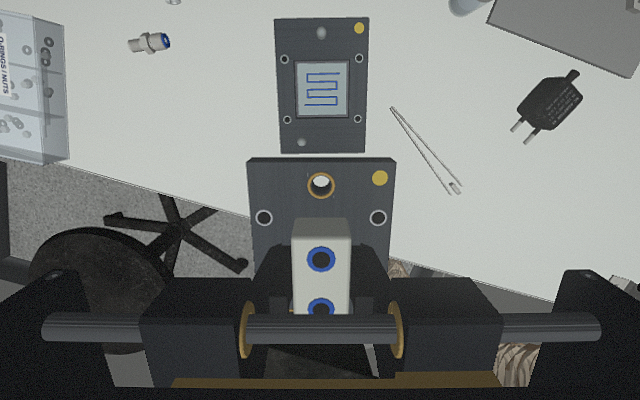

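Perfect: the lower half is fully visible at rows 15–152, with the held plate below it in the picture.

```bash
python3 - <<'E'
from h import *
s=dict(np.load('w12.npz'))
cv2.imwrite('pics/w12c.png',cv2.resize(s['frame'][5:165,255:390,::-1],(0,0),fx=5,fy=5,interpolation=cv2.INTER_CUBIC)[:, :])
E
python3 -c "
import cv2;i=cv2.imread('pics/w12c.png');print(i.shape);cv2.imwrite('pics/w12a.png',i[:400]);cv2.imwrite('pics/w12b.png',i[400:])"
```

```text
(800, 675, 3)
```

View pics/w12a.png

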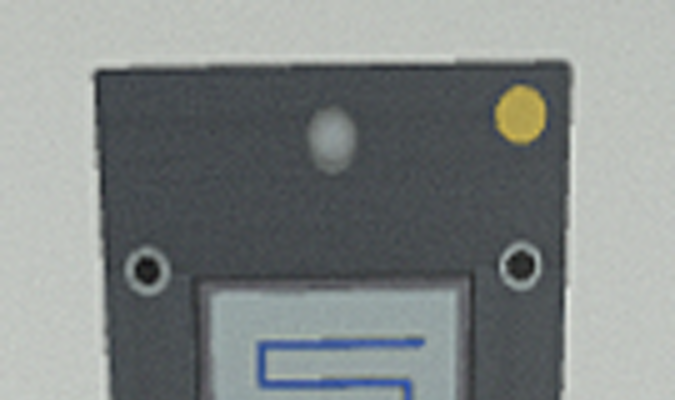

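View pics/w12b.png

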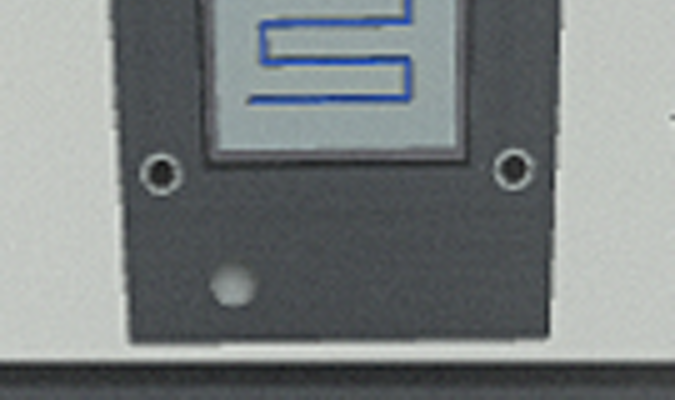

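```bash
python3 - <<'E'
from h import *
p,M,o=tool(); s=dict(np.load('w12.npz'))
f=lambda x,y:(255+(x+.5)/5-.5,5+(y+.5)/5-.5)
pts=[((96,73),(-38,54)),((571,64),(38,54)),((548,736),(38,-54)),((129,742),(-38,-54)),((521,115),(30,46))]
w=[atz(s,f(*q),.03) for q,_ in pts]; m=[np.array(x)/1000 for _,x in pts]
t,th,res=fit2(m,w); print(t,np.degrees(th)); print(np.round(res*1000,1).tolist())
print('tool yaw',np.degrees(np.arctan2(M[1,1],M[0,1])),'centre rel tool',np.round(M.T@(np.array([*t,.03])-p),4))
sc=[atz(s,f(*q),.03)[:2] for q in [(148,270),(521,265),(513,569),(162,574)]]; c=np.mean(sc,0)
v=(sc[1]-sc[0]+sc[2]-sc[3]); print('screws c',c,np.degrees(np.arctan2(v[1],v[0])), (np.array(sc)-t)@np.array([[np.cos(th),-np.sin(th)],[np.sin(th),np.cos(th)]]))
dw=[atz(s,f(332,131),.040),atz(s,f(232,686),.040)]
t2,th2,r2=fit2(np.array([(0,42),(-18,-42)])/1e3,dw); print('dowels',t2,np.degrees(th2),np.round(r2*1e3,1).tolist())
# held plate in this picture, same pixel read
E
```

```text
[ 0.52802337 -0.39502578] 17.800529299553904
[[0.9, -0.8], [-0.1, -0.8], [-0.8, 0.7], [0.0, 0.8], [-0.1, 0.1]]
tool yaw 17.098778008132744 centre rel tool [ 0.1207  0.0005 -0.0916]
screws c [ 0.52800864 -0.39496447] 17.88529250970406 [[-0.0305103   0.02417373]
 [ 0.03052493  0.02421471]
 [ 0.03044639 -0.02399876]
 [-0.03044216 -0.02413816]]
dowels [ 0.52783616 -0.39512035] 17.82731757989447 [[-0.0, 0.2], [0.0, -0.2]]
```

Request:
{"fn": "send_rows", "kwargs": {"commands": [0,0,0,0,-0.7,0,0,0.0007,-0.03,0,0,0,0.001,-0.04,0,0,0.02,0,-0.0226,0,0,0.035,0,0,0,0,0.02,0,0,0,0,0.005,0,0,0,0,0,0,0,0,0,0,0,0,0,0,0,0,0,0]}}

```text
t: 18.08
position: [0.529, -0.3963, 0.072]
tcp_rot: [0.587, 1.569, -0.674]
wrist_force: [0.5, -0.4, -1.8]
gripper_width: 0.312
```

```bash
python3 - <<'E'
from h import *
plan([0.5277,-0.3941,0.0577]); print(tool()[2]['wrist_force'],tool()[2]['gripper_width'], np.degrees(np.arctan2(*tool()[1][1::-1,1])))
s=snapshot('wrist'); save(s,'w13'); cv2.imwrite('pics/w13c.png',cv2.resize(s['frame'][145:255,235:410,::-1],(0,0),fx=4.5,fy=4.5,interpolation=cv2.INTER_CUBIC))
E
```

```text
t 18.07 pos [ 0.529  -0.3963  0.072 ] toolaxes y [0.952 0.305 0.001] z [ 0.305 -0.952  0.002] x [ 0.002 -0.001 -1.   ] j [-0.68  0.38  1.78  0.    0.98 -0.99]
shift tool [ 0.0142 -0.0005 -0.0025]
[ 0.4601707  -0.39375155 -1.82692764] 0.3123135801794703 17.730799626677403
```

View pics/w13c.png

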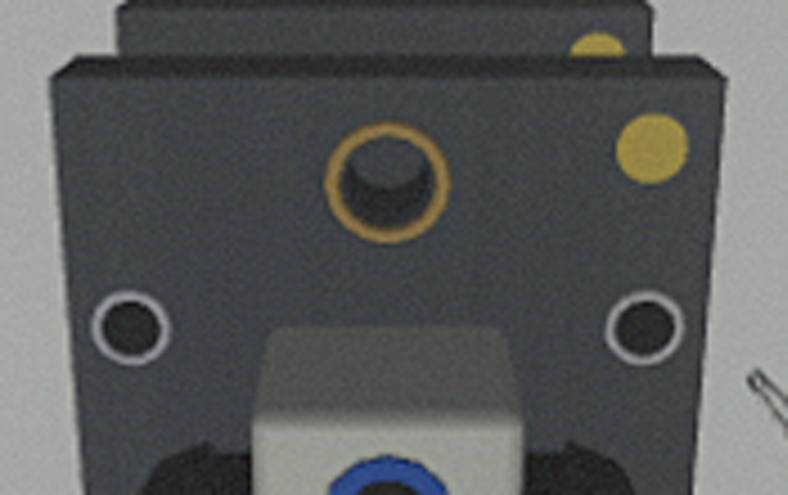

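View pics/w13.png

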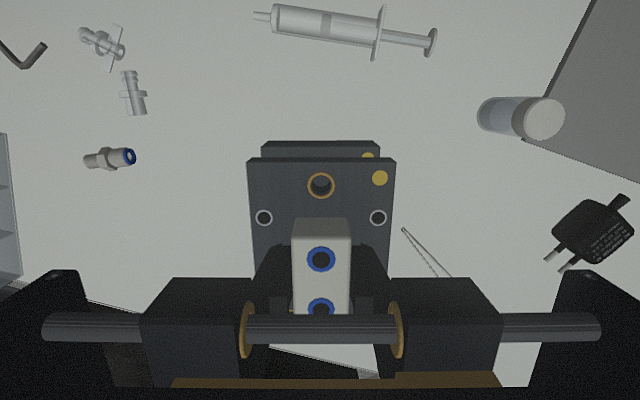

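Request:
{"fn": "send_rows", "kwargs": {"commands": [0,0,0,0,0,0,0,0,0,0]}}

```text
t: 18.38
position: [0.5283, -0.3957, 0.0709]
tcp_rot: [0.692, 1.571, -0.569]
wrist_force: [0.1, -0.7, -2.8]
gripper_width: 0.312
```

```bash
python3 - <<'E'
from h import *
plan([0.5277,-0.3941,0.0577])
plan([0.5277,-0.3941,0.0577])
E
```

```text
t 18.38 pos [ 0.5283 -0.3957  0.0709] toolaxes y [0.952 0.305 0.   ] z [ 0.305 -0.952  0.   ] x [ 0. -0. -1.] j [-0.68  0.38  1.78  0.    0.98 -0.99]
shift tool [ 0.0132 -0.0001 -0.0017]
t 18.38 pos [ 0.5283 -0.3957  0.0709] toolaxes y [0.952 0.305 0.   ] z [ 0.305 -0.952  0.   ] x [ 0. -0. -1.] j [-0.68  0.38  1.78  0.    0.98 -0.99]
shift tool [ 0.0132 -0.0001 -0.0017]
```

```bash
python3 - <<'E'
from h import *
s=snapshot('wrist'); cv2.imwrite('pics/w14c.png',cv2.resize(s['frame'][125:225,240:405,::-1],(0,0),fx=4.8,fy=4.8,interpolation=cv2.INTER_CUBIC)); np.savez('w14.npz',**{k:np.array(v) for k,v in s.items()})
# predicted pixels of lower features given estimate
th=np.radians(17.82); Rm=np.array([[np.cos(th),-np.sin(th)],[np.sin(th),np.cos(th)]])
for n,m,z in [('c1',(-38,54),30),('c2',(38,54),30),('dot',(30,46),30)]:
    w=Rm@np.array(m)/1e3+[.528,-.395]; q=proj(s,[*w,z/1e3])[0]; print(n,q,((q-[240,125]+.5)*4.8-.5))
E
```

```text
c1 [260.2329539 147.4409594] [ 99.01817874 109.61660514]
c2 [381.40147407 147.36774556] [680.62707555 109.26517867]
dot [368.03226505 159.98716539] [616.45487224 169.83839386]
```

View pics/w14c.png

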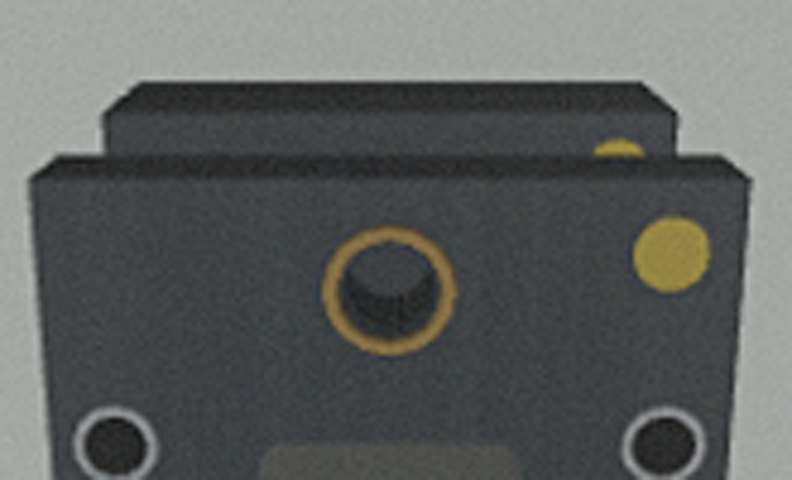

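Request:
{"fn": "send_rows", "kwargs": {"commands": [0,0.004,0,-0.0016,0,0,0.006,0,0,0,0,0.002,0,0,0,0,0,0,0,0,0,0,0,0,0]}}

```text
t: 19.05
position: [0.5279, -0.3942, 0.0588]
tcp_rot: [0.375, 1.571, -0.886]
wrist_force: [-0.2, -0.6, -1.7]
gripper_width: 0.316
```

Request:
{"fn": "send_rows", "kwargs": {"commands": [0,0.0015,0,0,0,0,0.0015,0,0,0,0,0,0,0,0]}}

```text
t: 19.42
position: [0.5276, -0.394, 0.0555]
tcp_rot: [-2.512, 1.57, 2.51]
wrist_force: [0.4, 0.1, -2.5]
gripper_width: 0.314
```

Request:
{"fn": "send_rows", "kwargs": {"commands": [0,0.002,0,0,0,0,0.002,0,0,0,0,0,0,0,0]}}

```text
t: 19.8
position: [0.5276, -0.3939, 0.0514]
tcp_rot: [-2.594, 1.57, 2.428]
wrist_force: [0.9, -0.4, -1.9]
gripper_width: 0.312
```

```bash
python3 - <<'E'
from h import *
plan([0.5277,-0.3941,0.0457]); o=tool()[2]; print(o['wrist_force'],o['ft_torque'])
s=snapshot('wrist'); cv2.imwrite('pics/w15c.png',cv2.resize(s['frame'][125:225,240:405,::-1],(0,0),fx=4.8,fy=4.8,interpolation=cv2.INTER_CUBIC))
s=snapshot('side'); cv2.imwrite('pics/s15.png',cv2.resize(s['frame'][130:230,270:430,::-1],(0,0),fx=5,fy=5))
E
```

```text
t 19.8 pos [ 0.5276 -0.3939  0.0514] toolaxes y [ 0.952  0.305 -0.   ] z [ 0.305 -0.952 -0.001] x [-0.  0. -1.] j [-0.68  0.4   1.79  0.    0.95 -0.99]
shift tool [0.0057 0.0001 0.0002]
[ 0.94900399 -0.37206744 -1.94187728] [-0.05367938 -0.1404964  -0.01278294]
```

View pics/w15c.png

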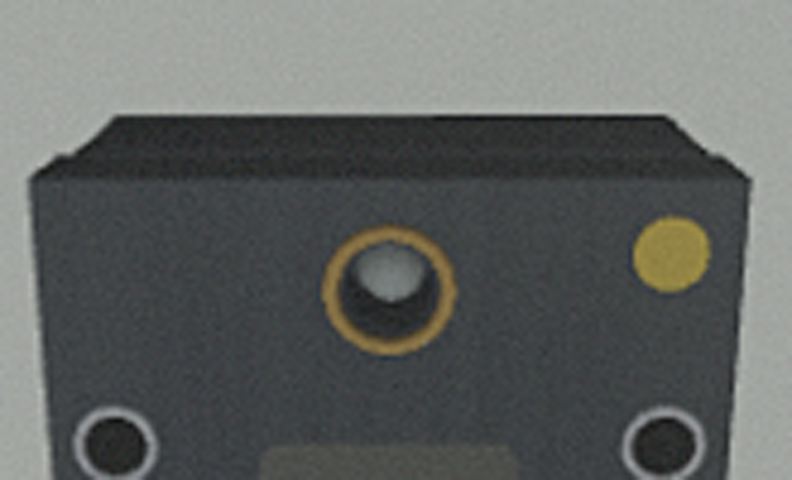

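View pics/s15.png

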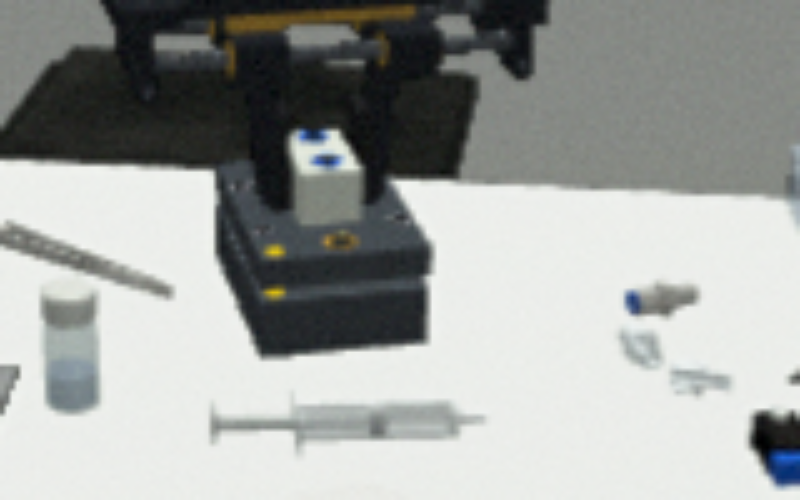

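Request:
{"fn": "send_rows", "kwargs": {"commands": [0,0.0015,0,0,0,0,0.0015,0,0,0,0,0,0,0,0]}}

```text
t: 20.27
position: [0.528, -0.3943, 0.0494]
tcp_rot: [0.483, 1.57, -0.779]
wrist_force: [-0.1, 1.6, 3.2]
gripper_width: 0.31
```

Request:
{"fn": "send_rows", "kwargs": {"commands": [0,0.0015,0,0,0,0,0.001,0,0,0,0,0,0,0,0]}}

```text
t: 20.65
position: [0.528, -0.3943, 0.047]
tcp_rot: [0.546, 1.57, -0.715]
wrist_force: [-2.4, 1.3, 7.0]
gripper_width: 0.316
```

Request:
{"fn": "send_rows", "kwargs": {"commands": [0,0.001,0,0,0,0,0.001,0,0,0,0,0,0,0,0]}}

```text
t: 21.02
position: [0.528, -0.3943, 0.0457]
tcp_rot: [0.504, 1.57, -0.757]
wrist_force: [-3.4, 3.1, 9.9]
gripper_width: 0.313
```

Request:
{"fn": "send_rows", "kwargs": {"commands": [0,0.001,0,0,0,0,0.001,0,0,0,0,0,0,0,0]}}

```text
t: 21.4
position: [0.528, -0.3943, 0.0456]
tcp_rot: [0.39, 1.57, -0.871]
wrist_force: [-7.3, 5.3, 19.5]
gripper_width: 0.314
```

```bash
python3 - <<'E'
from h import *
plan([0.5277,-0.3941,0.0457]); o=tool()[2]; print(o['wrist_force'],o['ft_torque'])
s=snapshot('wrist'); save(s,'w16')
s=snapshot('side'); cv2.imwrite('pics/s16.png',cv2.resize(s['frame'][130:230,270:430,::-1],(0,0),fx=5,fy=5))
E
```

```text
t 21.4 pos [ 0.528  -0.3943  0.0456] toolaxes y [0.952 0.305 0.   ] z [ 0.305 -0.952  0.   ] x [ 0. -0. -1.] j [-0.68  0.41  1.8  -0.    0.94 -0.99]
shift tool [-0.0001 -0.0003 -0.0003]
[-7.34120493  5.34553886 19.54400957] [0.84505136 1.11076513 0.07497321]
```

View pics/w16.png

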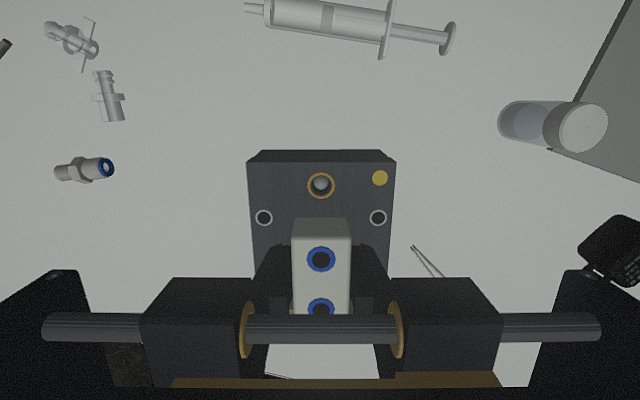

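View pics/s16.png

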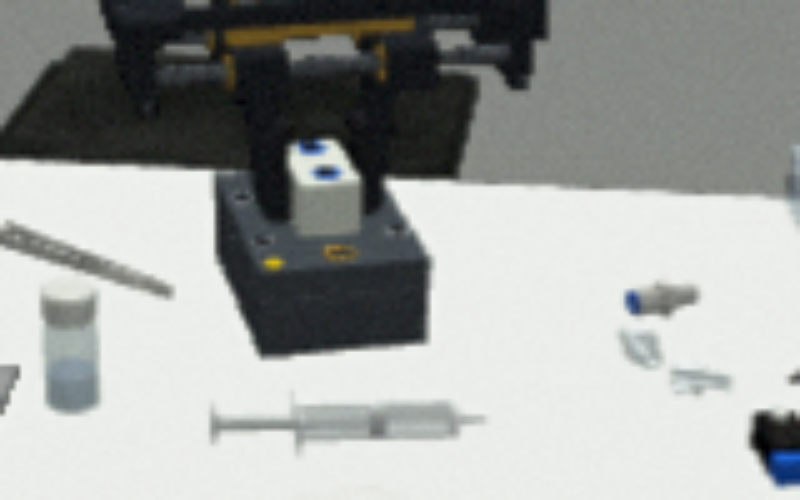

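Request:
{"fn": "send_rows", "kwargs": {"commands": [0,0,-0.0003,-0.0004,0,0,0,0,0,0,0,0,0,0,0,0,0,0,0,0]}}

```text
t: 22.0
position: [0.528, -0.3943, 0.0457]
tcp_rot: [0.553, 1.569, -0.708]
wrist_force: [-6.5, 5.4, 18.3]
gripper_width: 0.313
```

```bash
python3 - <<'E'
from h import *
plan([0.5277,-0.3941,0.0457]); o=tool()[2]; print(o['wrist_force'],o['ft_torque'],o['gripper_width'])
s=snapshot('side'); save(s,'s17')
for n in ['white_vial_mid','dark_vial_mid','syringe_barrel']:
    for q in tip_of(n,'side')[:1]: print(n,q['p'],q['at'],atdepth(s,q['at']))
E
```

```text
t 22.0 pos [ 0.528  -0.3943  0.0457] toolaxes y [0.952 0.305 0.001] z [ 0.305 -0.952  0.001] x [ 0.001 -0.001 -1.   ] j [-0.68  0.41  1.8  -0.    0.94 -0.99]
shift tool [-0.     -0.0002 -0.0003]
[-6.49985723  5.43505463 18.34852051] [ 0.75691593  0.97128926 -0.04261795] 0.3127590260609267
white_vial_mid 0.82 [281.2, 196.8] [ 0.62543927 -0.27659253  0.03714593]
dark_vial_mid 0.56 [274.3, 258.9] [ 0.59705728 -0.06621118  0.03385225]
syringe_barrel 0.68 [343.8, 217.7] [ 0.49536632 -0.26678871  0.00190132]
```

View pics/s17.png

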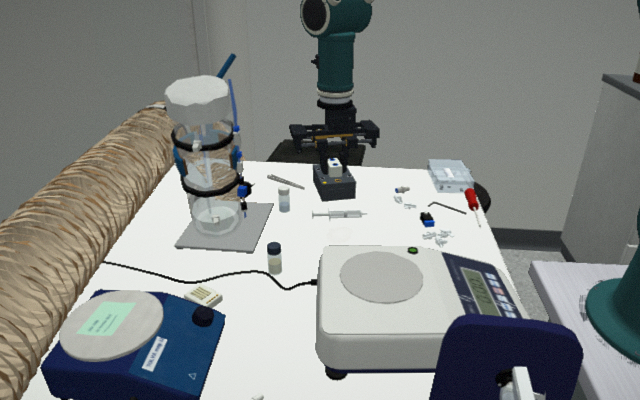

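The side view shows the cell shut flush at about (335,180). Both vials are upright at (284,197) and (274,258), and the syringe lies clear on the bench at (344,215). The push is steady, so I'm handing in.

```bash
python3 -c "
from bench import *
print(finish_job())"
```

```text
the job is handed in; nothing more can be done
None
```

The cell is shut flush, and the arm is still holding the two halves pressed together on the bench. I handed the job in at about 22 s of the 54 s allowed; no verdict is reported.

- **Syringe:** I gripped it by the barrel, laid it on the open bench near (0.50, -0.275) m and let go. It lies about 0.12 m from the cell's centre. The gap from the barrel to the cell's nearest edge is only about 60 mm, so it passes the 80 mm-from-centre rule but is less than a full hand's width from the edge.
- **Upper half:** I took it by the port block, lined it up with the dowels from wrist-camera fits that agreed to about 0.2 mm, and lowered it on. There was no contact force until it reached the carrier.
- **Last checks:**
  - **Height:** The tool stopped at z 0.0457 m, the flush height I had predicted, and the force kept rising with no further travel.
  - **Push:** The upward force on the wrist is steady at about 18 N, with the grip still on the block.
  - **Side view:** There is no gap between the halves, both vials are upright, and the syringe is at rest on the bench.

One send was refused as malformed, so nothing moved, and I resent it correctly. About 8 N of sideways force remains at the wrist. I tried a small correction to ease it, which barely changed it, and the cell did not visibly shift.

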